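# Set out the torch and magnifier from the feather-light desk stand

### The arm

A 6-joint arm with a two-finger parallel gripper is mounted at the origin on the work surface. World frame = base frame: x ahead of the robot, y to its left, z up, the work surface at z = 0. Lengths are in m, angles in rad, forces in N, time in s.
With the tool pointing down it reaches from about 0.3 to 0.775 m from the base axis. Payload 14.6 kg.
Tool frame: the origin (TCP) lies midway between the tips of the shut fingers; the grasp point (between the pads) lies 19 mm behind it (grasp_offset is the distance from the TCP to the grasp point, in m); z points along the fingers, y is the line along which they close (so a half turn about z gives the same grasp; the last joint's range is limited). The gripper opens to 94 mm and grips with 3 to 60 N. Pads are 16 mm wide; open, the fingers measure 119 mm over their backs; the gripper's body (75 mm by 177 mm) begins 78 mm behind the grasp point.
Start: joints at [-1.203, 0.3, 1.521, -0, 1.321, -0.067], TCP at [0.232, -0.499, 0.205] pointing down, gripper open.
Joint ranges: [-3.03, 3.03], [-0.79, 2.21], [0.23, 2.52], [-1.04, 4.18], [0, 3.07], [-2.55, 2.55]. Speed limits (rad/s): [2.22, 2.22, 2.57, 3.14, 3.14, 3.14].

### API

Orientations are given as [roll, pitch, yaw] about the fixed x, y, z axes, in that order (R = Rz(yaw) Ry(pitch) Rx(roll)).
In Python, from station import * gives the robot as it stands. The module is installed in compiled form; this text tells all that it offers.
- The arm moves only by the tool send_rows, never from a script. Its argument "rows" is a list of rows, each an object of numbers: "dx", "dy", "dz": the shift along the tool's x, y, z in mm; "roll": the turn about the tool's z in degrees; "jaw": the closure, from -1 (fully open) to 1 (shut). In form: [{"dx": .., "dy": .., "dz": .., "roll": .., "jaw": ..}, ...]. A call has 1 to 12 rows; each row shifts and turns the commanded pose from where the row before left it, along the tool's axes as they then stand; what a row does not reach is not made up. A row lasts 1/12 s, in which the tool goes at most 41.7 mm and 7.16 degrees, less where a joint would pass 70% of its speed; a pose out of reach is approached as far as the arm can. A call is refused whole if a number of a shift passes 41.7 or a number of a turn 7.16, either way. A call with a gripper value outside its range is refused whole. The fingers move at their own pace and stop on an object; "force" is the grip in N (left out, the last holds). Time passes only in rows, so rows that do not move let the fingers close. It gives the time, the measured TCP pose, the force, the opening and the grip force at its end, in the units of the state.
- get_obs(): the state, without advancing time (a new reading comes with each control period).
- camera(name): name is "scene" or "top" or "wrist"; returns a dict with "frame" (420x560x3 uint8, red, green, blue), "z_map" (420x560 float32, m along the optical axis (not along the pixel's ray), 0 where there is no reading), "camera_matrix" (3x3 intrinsics, pixels), "rvec" (rotation vector, rad) and "tvec" (3), from world to camera coordinates, as OpenCV has them. Camera axes: x right, y down, z forward; pixel columns grow to the right and rows downward; lengths in m; the calibration is good to about 2 mm. A picture is of the moment at which its call begins.
- hand_in(): hands the job in; it is judged then, once.
The state is a dict: "time_s": time; "qpos": joint angles; "joint_vel": joint speeds; "tau": joint torques, N m; "ee_pos": TCP position; "eef_rot": TCP orientation; "force": force on the tool from outside, world axes, zero at the start; "moment": the same for the moment, N m; "grip_width": finger opening in m; "grip_force": force on a finger pad.
Only numpy, scipy, OpenCV 4.12 (cv2) and the standard library are available. Lean on these libraries where they do the work, as an engineer would, in place of code of your own. Each camera call takes 0.05 s, during which the arm holds its last target. There are 200 camera calls.

### The job

Get the desk ready for looking at a stone: draw the torch and the magnifier straight out of their slanted sleeves so that the light stand neither tips nor gets dragged along, and lay both gently and flat in the tray, the torch in its narrower compartment and the magnifier in its wider one. Leave the mug of pens, the refractometer and the lamp alone, and leave the empty stand standing where it is.

Things in the scene. Friction and masses are not known exactly. Their poses are not given: they have to be found in the camera images.
- stand: Loose grey plastic stand, ~130 g, base 130 (x) x 190 (y) x 6 mm. Origin: centre of underside, z up. Two square sleeves, 27 x 27 mm inside, 55 mm deep, 4 mm walls, side by side at y = +52.5 and -52.5 mm; from inner bottom at x = -52, z = 27 mm their axes rise 40 deg above level towards +x. Either tool may be in either; 1.5 mm play all round; tools slide out freely.
- torch: Torch, ~130 g: black round handle 24 mm dia, 118 mm long, aluminium head 34 mm dia, 32 mm long. Origin: on the centre line, 85 mm from the butt. x: along it from butt to head, in the stand pointing up at 40 deg above level along the sleeve; z square to it, up and back (leaning 40 deg from vertical); y level. Bare handle shows from 55 to 118 mm from the butt.
- magnifier: Hand magnifier, ~120 g: white square handle 24 x 24 mm, 118 mm long; round black-rimmed lens 84 mm dia, 20 mm thick along z, centre 156 mm and far rim 198 mm from the butt. Origin and axes as the torch's: on the centre line, 85 mm from the butt, x from butt to lens, up along the sleeve; y level. Handle shows from 55 to 118 mm from the butt. Either side may face up in the tray.
- tray: Fixed black tray, white floor, 240 (x) x 222 (y) x 22 mm high; walls and floor 4 mm. Origin: centre of underside, z up. A 4 mm divider, as high as the walls, runs along x at y = +10 mm: narrower compartment 95 mm wide, centre y = +59.5 mm; wider 115 mm, centre y = -49.5 mm; each 232 mm long. A tool lying in it has its origin 15 to 21 mm above the underside. Either end may point either way.
- lamp: Fixed white desk lamp. Origin: centre of its foot (130 mm diameter, 18 mm high) on the desk. Post 16 mm thick up to 362 mm; a hood 120 x 85 mm reaches from 25 to 145 mm from the post towards -x, from 285 to 325 mm above the desk, hung from the post by a short arm above it. An obstacle between stand and tray.
- mug: Loose white mug, 74 mm in diameter, 95 mm high, with pens that stand up to 160 mm; its ear reaches 60 mm from the axis. Origin: centre of its underside. Not to be disturbed.
- refractometer: Loose black refractometer, 150 x 55 x 67 mm, long side along x (from 85 mm on the -x side, with its eyepiece, to 65 mm on the +x side). Origin: centre of its underside. Not to be disturbed.
Mind the look-alikes: they are no part of the job. What is meant by the magnifier is not purple, and is the smaller of those in its own colour.

How it is judged:
By the outcome, as a careful person would: the job done as asked, in the order asked, and still so for the second after the job is handed in, with the robot touching nothing.
It also fails if it takes over 69 s, if anything falls off the work surface, if the arm or the gripper's body presses on something with over 40 N, if the wrist force passes 120 N, or if a joint passes its speed limit or range.

## Working session

There is one attempt and no reset: what is moved stays moved. The work goes in short steps, Python scripts to look and compute and a tool call to move; the robot and the scene stay as the last step left them, time stands still between calls to the robot, and variables do not carry over. Pictures are saved under pics/ and viewed, at most 10 in all, crops included, and the job is handed in when it is done.

Besides the shell and the picture viewer there is one more tool, called in YAML: its name, and indented under it one key for each argument. send_rows: Moves the arm, as the interface text tells. Its arguments: {"type":"object","properties":{"rows":{"type":"array"},"force":{"type":"number"}},"required":["rows"]}

```bash
mkdir -p pics
cat > h.py <<'E'
from station import *
import numpy as np, cv2
from scipy.spatial.transform import Rotation as Ro
def cam(n):
    c=camera(n); c['R']=cv2.Rodrigues(np.array(c['rvec'],float))[0]; c['t']=np.array(c['tvec'],float).ravel(); return c
def pts(c):
    z=c['z_map'];K=np.array(c['camera_matrix']);v,u=np.mgrid[:z.shape[0],:z.shape[1]]
    P=np.stack([(u-K[0,2])/K[0,0]*z,(v-K[1,2])/K[1,1]*z,z],-1)
    W=(P-c['t'])@c['R']; W[z==0]=np.nan; return W
E
python3 - <<'E'
from h import *
print(get_obs())
for n in('scene','top'):
    c=cam(n); cv2.imwrite(f'pics/{n}0.png',c['frame'][:,:,::-1]); np.savez(f'{n}0.npz',f=c['frame'],W=pts(c)); print(n,-c['R'].T@c['t'],c['R'][2],c['camera_matrix'])
E
```

```text
{'time_s': 0.0, 'qpos': array([-1.20258161e+00,  3.00485684e-01,  1.52158289e+00,  5.14352046e-06,
        1.32071204e+00, -6.66164830e-02]), 'joint_vel': array([-0.00030306,  0.00017976, -0.00108841, -0.00164046, -0.00126809,
        0.0001625 ]), 'tau': array([ 7.20371918e-04, -5.31806159e+01, -3.52735269e+01,  7.08260201e-02,
        2.45514867e-02, -6.39626455e-05]), 'ee_pos': array([ 0.23158543, -0.49857216,  0.20487757]), 'eef_rot': array([-3.14040766e+00, -8.40501134e-05,  4.34829871e-01]), 'force': array([-0.07578638,  0.01763341,  0.80762248]), 'moment': array([ 0.09525405, -0.01008403, -0.01551466]), 'grip_force': 0.0, 'grip_width': 0.09403383657130689}
scene [1.40966048 0.36829836 0.90668058] [-0.69964581 -0.30244316 -0.64732053] [[545.02514698   0.         280.80632645]
 [  0.         545.02514698 210.33096064]
 [  0.           0.           1.        ]]
top [ 0.35512056 -0.03352292  1.14733512] [ 0.12299051  0.02953982 -0.99196811] [[489.99483657   0.         290.5194787 ]
 [  0.         489.99483657 210.35839498]
 [  0.           0.           1.        ]]
```

View pics/scene0.png

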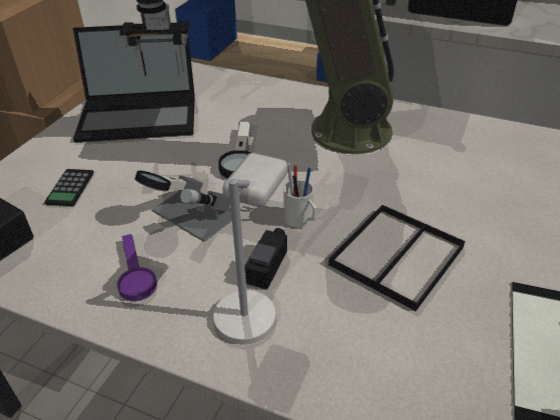

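View pics/top0.png

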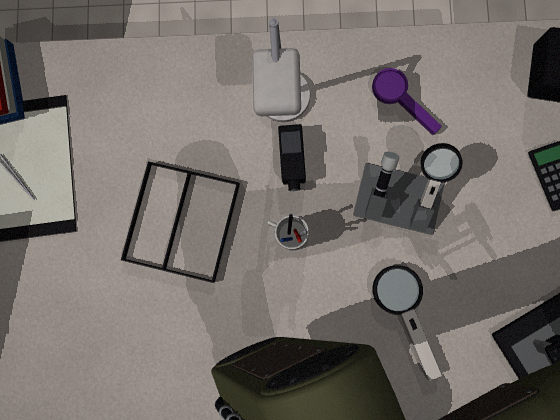

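The top view shows the stand at (400,200), holding the torch at (385,175) and a white-handled magnifier at (437,175). There are three magnifier candidates: purple (405,100), a larger black-rimmed one on the desk (405,315), and the smaller black-rimmed one in the stand (437,175). The one in the stand fits because it isn't purple and is the smaller of the black-rimmed pair. I'll confirm that in a crop and measure.

Run:
```python
from h import *
d=np.load('top0.npz');f=d['f'];W=d['W']
cv2.imwrite('pics/crop0.png',cv2.resize(f[130:250,340:480,::-1],None,fx=5,fy=5,interpolation=cv2.INTER_CUBIC))
hsv=cv2.cvtColor(f,cv2.COLOR_RGB2HSV)
# tray: dark pixels in region
v=hsv[:,:,2]
m=((v<60)).astype(np.uint8); m[:, :110]=0;m[:,250:]=0;m[:150]=0;m[290:]=0
n,l,s,_=cv2.connectedComponentsWithStats(m);i=1+np.argmax(s[1:,4]);P=W[l==i];print('tray z',np.nanpercentile(P[:,2],[10,50,90]))
P=P[P[:,2]>.012]
r=cv2.minAreaRect((P[:,:2]*1000).astype(np.float32));print('tray',r, cv2.boxPoints(r))
# stand base by height
H=W[...,2];reg=np.zeros(H.shape,bool);reg[140:250,340:480]=1
sat=hsv[...,1].astype(int)
for q in [(360,205),(400,225),(430,228),(370,170),(410,190),(405,215)]: print(q,W[q[1],q[0]],f[q[1],q[0]])
for q in [(390,160),(383,183),(440,160),(431,192),(437,177),(457,162),(424,162),(398,290),(390,85)]: print(q,W[q[1],q[0]],f[q[1],q[0]])
# lamp, mug, refractometer tops
for nm,(a,b,c_,e) in dict(lamp=(45,125,245,320),refr=(120,195,270,310),mug=(205,255,262,315)).items():
    Q=W[a:b,c_:e].reshape(-1,3);Q=Q[Q[:,2]>.03];print(nm,np.nanmin(Q,0),np.nanmax(Q,0))
```

```text
tray z [0.00285785 0.01807452 0.02297734]
tray ((479.57318115234375, 259.3437194824219), (224.0690460205078, 239.5340118408203), 74.8653793334961) [[334.70944 182.46481]
 [565.93524 119.92539]
 [624.4369  336.22263]
 [393.21112 398.76205]]
(360, 205) [ 0.50425192 -0.1627131   0.00406201] [73 74 74]
(400, 225) [ 0.454135   -0.25275506  0.00630726] [74 76 77]
(430, 228) [ 0.44527254 -0.32215378  0.00297909] [78 79 78]
(370, 170) [ 0.58588575 -0.18937753  0.00882258] [87 88 88]
(410, 190) [ 0.53542468 -0.28039002  0.00698242] [70 72 73]
(405, 215) [ 0.47721479 -0.26581467  0.00522601] [72 73 75]
(390, 160) [ 0.58047948 -0.21506445  0.13350017] [144 143 141]
(383, 183) [ 0.54039085 -0.20568893  0.08589412] [22 21 22]
(440, 160) [ 0.5780152  -0.32050852  0.12773777] [148 149 148]
(431, 192) [ 0.51634664 -0.30716084  0.0903398 ] [1 2 2]
(437, 177) [ 0.54558223 -0.31730575  0.10803202] [87 95 96]
(457, 162) [ 0.57142183 -0.35399409  0.13266106] [124 129 128]
(424, 162) [ 0.5764025  -0.28861667  0.12087759] [103 106 107]
(398, 290) [ 0.30577892 -0.23825431  0.01578583] [120 124 126]
(390, 85) [ 0.78857027 -0.2455471   0.01713443] [ 79  39 103]
lamp [ 0.63111518 -0.03200801  0.04867709] [0.77410838 0.05315967 0.34039877]
refr [ 0.53928684 -0.03624346  0.03043015] [0.69162475 0.02295416 0.07116671]
mug [ 0.40277498 -0.03867554  0.03024835] [0.47587437 0.05111069 0.16052086]
```

View pics/crop0.png

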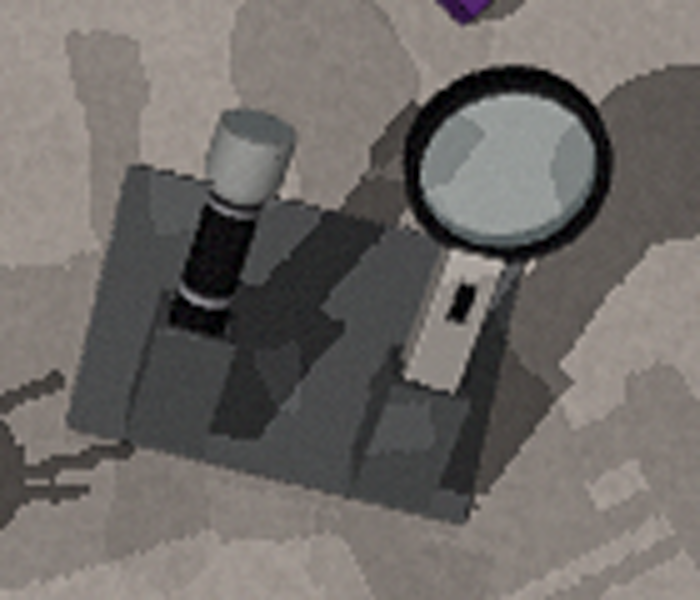

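The crop confirms it: torch in the left sleeve (head at crop (250,155)), and the smaller black-rimmed, white-handled magnifier in the right sleeve (handle (455,310), lens (508,165)). Next I'll measure the tool axes in the stand's frame.

Run:
```python
from h import *
d=np.load('top0.npz');f=d['f'];W=d['W'];H=W[...,2]
hsv=cv2.cvtColor(f,cv2.COLOR_RGB2HSV)
# base corners (px) onto z=6mm using depth map neighbours -> ray via two points
c=cam('top');K=np.array(c['camera_matrix']);C=-c['R'].T@c['t']
def ray(u,v,z):
    r=c['R'].T@np.array([(u-K[0,2])/K[0,0],(v-K[1,2])/K[1,1],1]);return C+r*(z-C[2])/r[2]
TL,BL,BR=[ray(340+u/5,130+v/5,.006) for u,v in((133,165),(68,428),(466,522))]
print('base',TL,BL,BR,np.linalg.norm(TL-BL),np.linalg.norm(BR-BL))
ax=(TL-BL)[:2];ay=(BL-BR)[:2];print('yaws',np.degrees(np.arctan2(ax[1],ax[0])),np.degrees(np.arctan2(-ay[0],ay[1])),'centre',(TL+BR)/2)
def box(a,b,e,g):
    m=np.zeros(H.shape,bool);m[b:g,a:e]=1;return m
for nm,m in dict(torch=box(365,150,402,198)&(H>.045),mag=box(415,178,452,212)&(H>.06)).items():
    P=W[m];
    if nm=='mag':P=P
    # split by height slices
    for z0 in np.arange(.05,.15,.01):
        Q=P[(P[:,2]>z0)&(P[:,2]<z0+.01)]
        if len(Q)>8: print(nm,round(z0,3),len(Q),Q.mean(0).round(4),np.ptp(Q[:,1]).round(3))
```

```text
base [ 0.60356359 -0.18257826  0.006     ] [ 0.47953875 -0.14648488  0.006     ] [ 0.42998799 -0.32778978  0.006     ] 0.12917001966259253 0.18795409505776275
yaws -16.225910538147847 -15.285694790696036 centre [ 0.51677579 -0.25518402  0.006     ]
torch 0.05 21 [ 0.5256 -0.1989  0.0547] 0.039
torch 0.06 51 [ 0.5208 -0.1965  0.0663] 0.034
torch 0.07 92 [ 0.5239 -0.198   0.075 ] 0.038
torch 0.08 64 [ 0.5393 -0.2042  0.0851] 0.026
torch 0.09 80 [ 0.5505 -0.2065  0.0951] 0.021
torch 0.1 58 [ 0.5635 -0.2112  0.1051] 0.033
torch 0.11 96 [ 0.5805 -0.2141  0.1154] 0.034
torch 0.12 141 [ 0.5811 -0.2165  0.1247] 0.032
torch 0.13 28 [ 0.5834 -0.2169  0.1326] 0.017
mag 0.06 59 [ 0.4899 -0.2937  0.066 ] 0.038
mag 0.07 150 [ 0.4927 -0.2987  0.0741] 0.033
mag 0.08 87 [ 0.511  -0.3039  0.0847] 0.027
mag 0.09 94 [ 0.5222 -0.3081  0.0948] 0.025
mag 0.1 122 [ 0.5363 -0.3165  0.1049] 0.043
mag 0.11 22 [ 0.5393 -0.3302  0.1116] 0.046
```

send_rows:
  rows:
    - {"roll":6.73,"dz":-10,"jaw":-0.1}
    - {"roll":6.73,"dz":-10,"jaw":-0.1}
    - {"roll":6.73,"dz":-10,"jaw":-0.1}
    - {"roll":6.73,"dz":-10,"jaw":-0.1}
    - {"roll":6.73,"dz":-10,"jaw":-0.1}
    - {"roll":6.73,"dz":-10,"jaw":-0.1}

```text
invalid input at $.rows[0]: expected keys dx, dy, dz, roll, jaw
```

send_rows:
  rows:
    - {"dx":9,"dy":-15}
    - {"dx":18,"dy":-29}
    - {"dx":18,"dy":-29}
    - {"dx":18,"dy":-29}
    - {"dx":18,"dy":-29}
    - {"dx":18,"dy":-29}
    - {"dx":18,"dy":-29}
    - {"dx":18,"dy":-29}
    - {"dx":18,"dy":-29}
    - {"dx":18,"dy":-29}
    - {"dx":18,"dy":-29}
    - {"dx":18,"dy":-29}

```text
invalid input at $.rows[0]: expected keys dx, dy, dz, roll, jaw
```

send_rows:
  rows:
    - {"dx":18,"dy":-30}
    - {}
    - {}
    - {}

```text
invalid input at $.rows[0]: expected keys dx, dy, dz, roll, jaw
```

Run:
```python
from h import *
o=get_obs();print(o['time_s'],o['qpos'],o['ee_pos'],o['eef_rot'],o['grip_width'])
c=cam('wrist'); cv2.imwrite('pics/w1.png',c['frame'][:,:,::-1]); np.savez('w1.npz',f=c['frame'],W=pts(c)); print(-c['R'].T@c['t'],c['R'][2])
```

```text
0.15 [-1.20260256e+00  3.00339050e-01  1.52139390e+00  3.57802101e-06
  1.32071106e+00 -6.65873588e-02] [ 0.23160422 -0.49865393  0.20503795] [-3.14074341e+00 -6.01065460e-05  4.34780214e-01] 0.09437914818306967
[ 0.30609842 -0.46534516  0.3833402 ] [-0.25193641 -0.1156079  -0.96081365]
```

View pics/w1.png

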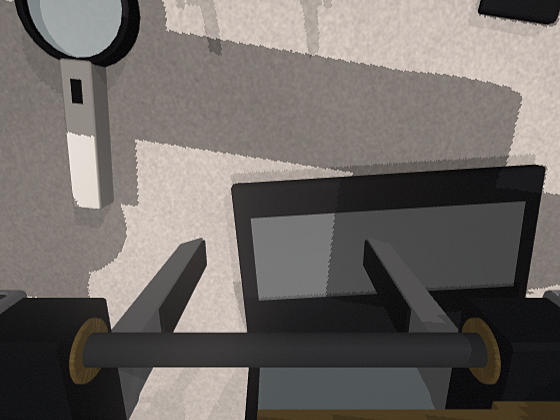

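The rows were refused because every key is required, so nothing moved. The picture shows the fingers at (190,260) and (380,260), with the laptop behind them and the big look-alike at upper left. Resending.

send_rows:
  rows:
    - {"dx":0,"dy":0,"dz":-10,"roll":6.73,"jaw":-0.1}
    - {"dx":0,"dy":0,"dz":-10,"roll":6.73,"jaw":-0.1}
    - {"dx":0,"dy":0,"dz":-10,"roll":6.73,"jaw":-0.1}
    - {"dx":0,"dy":0,"dz":-10,"roll":6.73,"jaw":-0.1}
    - {"dx":0,"dy":0,"dz":-10,"roll":6.73,"jaw":-0.1}
    - {"dx":0,"dy":0,"dz":-10,"roll":6.73,"jaw":-0.1}

```text
time_s: 0.7
ee_pos: [0.2316, -0.4987, 0.2658]
eef_rot: [-3.141, 0.0, -0.276]
force: [-0.0, -0.4, 0.2]
grip_width: 0.0575
grip_force: 0.0
```

send_rows:
  rows:
    - {"dx":9,"dy":-15,"dz":0,"roll":0,"jaw":-0.1}
    - {"dx":18,"dy":-29,"dz":0,"roll":0,"jaw":-0.1}
    - {"dx":18,"dy":-29,"dz":0,"roll":0,"jaw":-0.1}
    - {"dx":18,"dy":-29,"dz":0,"roll":0,"jaw":-0.1}
    - {"dx":18,"dy":-29,"dz":0,"roll":0,"jaw":-0.1}
    - {"dx":18,"dy":-29,"dz":0,"roll":0,"jaw":-0.1}
    - {"dx":18,"dy":-29,"dz":0,"roll":0,"jaw":-0.1}
    - {"dx":18,"dy":-29,"dz":0,"roll":0,"jaw":-0.1}
    - {"dx":18,"dy":-29,"dz":0,"roll":0,"jaw":-0.1}
    - {"dx":18,"dy":-29,"dz":0,"roll":0,"jaw":-0.1}
    - {"dx":18,"dy":-29,"dz":0,"roll":0,"jaw":-0.1}
    - {"dx":18,"dy":-29,"dz":0,"roll":0,"jaw":-0.1}

```text
time_s: 1.7
ee_pos: [0.5213, -0.2307, 0.2654]
eef_rot: [-3.142, 0.0, -0.27]
force: [0.4, -0.3, -0.5]
grip_width: 0.0516
grip_force: 0.0
```

send_rows:
  rows:
    - {"dx":18,"dy":-30,"dz":0,"roll":0,"jaw":-0.1}
    - {"dx":0,"dy":0,"dz":0,"roll":0,"jaw":-0.1}
    - {"dx":0,"dy":0,"dz":0,"roll":0,"jaw":-0.1}
    - {"dx":0,"dy":0,"dz":0,"roll":0,"jaw":-0.1}

```text
time_s: 2.03
ee_pos: [0.5452, -0.2083, 0.2652]
eef_rot: [3.141, 0.001, -0.27]
force: [0.4, 0.4, 0.0]
grip_width: 0.0516
grip_force: 0.0
```

Run:
```python
from h import *
o=get_obs();print(o['time_s'],o['qpos'],o['ee_pos'],o['eef_rot'],o['grip_width'])
c=cam('wrist'); cv2.imwrite('pics/w2.png',c['frame'][:,:,::-1]); np.savez('w2.npz',f=c['frame'],W=pts(c)); print(-c['R'].T@c['t'],c['R'][2])
```

```text
2.0333 [-4.27570820e-01  3.40037973e-01  1.33055702e+00 -2.18236110e-04
  1.47158177e+00  1.41305927e+00] [ 0.54523192 -0.20829729  0.26519391] [ 3.14146995e+00  6.10976982e-04 -2.69812125e-01] 0.05163642368439051
[ 0.62439781 -0.23071523  0.44344842] [-0.26817513  0.0749644  -0.96044908]
```

View pics/w2.png

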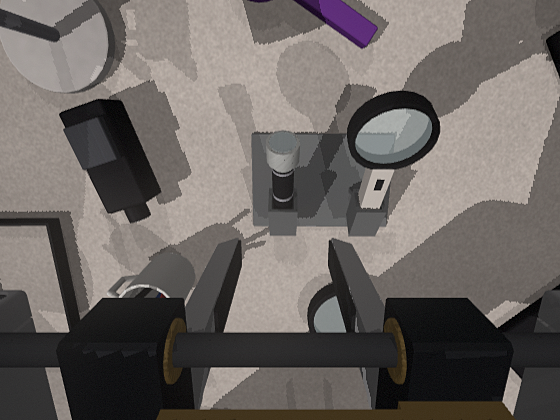

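The wrist view shows the torch (283,165) centred between the fingertips (235/332,245) and aligned with them. The magnifier handle is at (377,185). Now I'll fit both axes in tool coordinates.

```bash
cat > fit.py <<'E'
from h import *
def fit(npz,yaw=None):
    d=np.load(npz);f=d['f'].astype(int);W=d['W'];o=get_obs();y=np.radians(-15.5)
    ex=np.array([np.cos(y),np.sin(y),0]);ey=np.array([np.sin(y),-np.cos(y),0])
    L=(W-o['ee_pos']);X=L@ex*1000;Y=L@ey*1000;Z=W[...,2]*1000
    return f,X,Y,Z
E
python3 - <<'E'
from fit import *
f,X,Y,Z=fit('w2.npz')
for nm,y0 in(('torch',0),('mag',105)):
    for a in range(-40,60,6):
        m=(abs(Y-y0)<22)&(X>=a)&(X<a+6)&(Z>50)&(Z<150)
        if m.sum()<5: continue
        yy,zz=Y[m],Z[m];t=zz>np.percentile(zz,90)-6
        print(nm,a+3,m.sum(),'zmax',np.percentile(zz,[50,95]).round(1),'y',yy[t].min().round(1),yy[t].max().round(1),np.median(yy[t]).round(1),f[m].mean().round())
E
```

```text
torch -37 106 zmax [71.5 73.9] y -19.9 14.8 -2.0 92.0
torch -31 179 zmax [72.2 75. ] y -19.9 14.7 -3.1 60.0
torch -25 124 zmax [67.4 73. ] y -20.0 14.8 -2.0 47.0
torch -19 110 zmax [70.8 78.5] y -12.5 6.3 -3.1 67.0
torch -13 108 zmax [78.1 82.3] y -12.4 7.3 -3.0 57.0
torch -7 79 zmax [84.2 88.3] y -12.1 7.2 -3.0 35.0
torch -1 88 zmax [89.8 93.5] y -11.9 7.0 -1.9 35.0
torch 5 92 zmax [94.2 97.8] y -11.7 6.9 -2.4 36.0
torch 11 102 zmax [ 99.4 103.5] y -11.5 6.8 -2.3 35.0
torch 17 99 zmax [104.9 108.2] y -12.4 7.7 -2.8 70.0
torch 23 75 zmax [112.2 119.7] y -10.8 7.4 -2.2 92.0
torch 29 150 zmax [120.9 124.6] y -12.7 9.3 -1.7 135.0
torch 35 169 zmax [125.1 129.7] y -14.4 9.1 -2.6 135.0
torch 41 193 zmax [130.  133.4] y -15.2 9.8 -2.6 131.0
torch 47 230 zmax [127.9 131.2] y -17.2 12.8 -2.1 111.0
torch 53 238 zmax [121.6 125.1] y -18.4 13.9 -2.7 111.0
torch 59 185 zmax [114.7 117.5] y -17.5 13.0 -1.8 110.0
mag -37 132 zmax [71.7 74.1] y 84.5 119.3 101.7 90.0
mag -31 191 zmax [71.  74.8] y 84.7 119.6 101.4 78.0
mag -25 136 zmax [70.3 73.6] y 86.3 118.9 101.4 125.0
mag -19 130 zmax [75.1 78.2] y 90.3 113.6 101.1 138.0
mag -13 125 zmax [79.8 82.7] y 90.3 113.8 101.1 148.0
mag -7 120 zmax [84.7 87.8] y 90.1 114.2 102.2 164.0
mag -1 120 zmax [89.3 92.6] y 90.5 113.7 101.4 132.0
mag 5 121 zmax [94.1 96.4] y 90.4 113.7 100.9 125.0
mag 11 138 zmax [ 98.2 101.1] y 90.1 114.2 101.5 136.0
mag 17 144 zmax [102.5 106. ] y 90.4 113.8 101.9 163.0
mag 23 144 zmax [106.4 107.8] y 85.9 121.2 102.0 129.0
mag 29 258 zmax [106.6 110.4] y 83.2 126.9 105.5 39.0
mag 35 255 zmax [107.4 110.2] y 83.2 127.0 106.3 94.0
mag 41 218 zmax [111.7 113.8] y 83.0 126.9 105.5 118.0
mag 47 263 zmax [116.1 118.5] y 83.1 126.8 104.7 137.0
mag 53 239 zmax [120.3 122.4] y 83.2 127.0 104.7 143.0
mag 59 293 zmax [124.8 127. ] y 83.2 127.0 104.9 144.0
```

Run:
```python
from fit import *
f,X,Y,Z=fit('w2.npz')
m=(abs(X)<20)&(abs(Y)<60)&(Z>255)&(Z<285)
for s in(-1,1):
    q=m&(np.sign(Y)==s);print(q.sum(),np.percentile(Y[q],[1,5,50,95,99]),X[q].min(),X[q].max(),Z[q].min())
```

```text
426 [-37.55745008 -36.60003197 -27.94457248 -25.80950857 -25.74839781] -7.490191245033404 11.106204447147837 263.73217773657143
428 [25.63226426 25.70111188 27.70987383 36.35123657 37.23742812] -7.759050660594167 11.106255452158546 263.7024124322547
```

send_rows:
  rows:
    - {"dx":1,"dy":-1,"dz":10,"roll":0,"jaw":-0.1}
    - {"dx":1,"dy":-1,"dz":20,"roll":0,"jaw":-0.1}
    - {"dx":0,"dy":-0.5,"dz":25,"roll":0,"jaw":-0.1}
    - {"dx":0,"dy":0,"dz":25,"roll":0,"jaw":-0.1}
    - {"dx":0,"dy":0,"dz":20,"roll":0,"jaw":-0.1}
    - {"dx":0,"dy":0,"dz":10,"roll":0,"jaw":-0.1}
    - {"dx":0,"dy":0,"dz":0,"roll":0,"jaw":-0.1}
    - {"dx":0,"dy":0,"dz":0,"roll":0,"jaw":-0.1}

```text
time_s: 2.75
ee_pos: [0.5481, -0.2066, 0.1559]
eef_rot: [3.142, -0.0, -0.271]
force: [0.4, -0.0, 1.8]
grip_width: 0.0519
grip_force: 0.0
```

send_rows:
  rows:
    - {"dx":0,"dy":0,"dz":10,"roll":0,"jaw":-0.1}
    - {"dx":0,"dy":0,"dz":20,"roll":0,"jaw":-0.1}
    - {"dx":0,"dy":0,"dz":20,"roll":0,"jaw":-0.1}
    - {"dx":0,"dy":0,"dz":15,"roll":0,"jaw":-0.1}
    - {"dx":0,"dy":0,"dz":12,"roll":0,"jaw":-0.1}
    - {"dx":0,"dy":0,"dz":8,"roll":0,"jaw":-0.1}
    - {"dx":0,"dy":0,"dz":3,"roll":0,"jaw":-0.1}
    - {"dx":0,"dy":0,"dz":0,"roll":0,"jaw":-0.1}
    - {"dx":0,"dy":0,"dz":0,"roll":0,"jaw":-0.1}

```text
time_s: 3.5
ee_pos: [0.5486, -0.2063, 0.0682]
eef_rot: [3.141, -0.001, -0.27]
force: [0.6, -0.0, 0.3]
grip_width: 0.052
grip_force: 0.0
```

Run:
```python
from h import *
o=get_obs();c=cam('wrist'); cv2.imwrite('pics/w3.png',c['frame'][:,:,::-1]); np.savez('w3.npz',f=c['frame'],W=pts(c))
from fit import *
f,X,Y,Z=fit('w3.npz');print(o['ee_pos'])
for a in range(-10,30,5):
    m=(abs(Y)<21)&(X>=a)&(X<a+5)&(Z>50)&(Z<150)
    if m.sum()>5: print(a+2.5,m.sum(),np.percentile(Z[m],95).round(1),Y[m].min().round(1),Y[m].max().round(1))
```

```text
[ 0.5485921  -0.20632098  0.06821382]
-7.5 170 89.6 -11.0 12.8
-2.5 178 93.8 -10.7 12.6
2.5 206 98.3 -10.9 12.8
7.5 224 102.6 -10.6 13.1
12.5 215 106.8 -10.9 12.6
17.5 55 108.6 -8.5 9.8
22.5 235 121.3 -11.7 14.3
27.5 463 125.1 -15.1 17.6
```

View pics/w3.png

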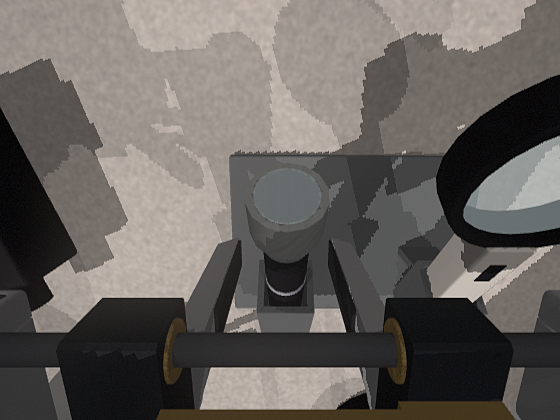

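The torch handle sits at (287,285) between the fingers, off centre by 1.0 mm. I'll trim that and close gently.

send_rows:
  rows:
    - {"dx":-1,"dy":1,"dz":0,"roll":0,"jaw":0.2}
    - {"dx":0,"dy":0,"dz":0,"roll":0,"jaw":0.35}
    - {"dx":0,"dy":0,"dz":0,"roll":0,"jaw":0.4}
    - {"dx":0,"dy":0,"dz":0,"roll":0,"jaw":0.45}
    - {"dx":0,"dy":0,"dz":0,"roll":0,"jaw":0.55}
    - {"dx":0,"dy":0,"dz":0,"roll":0,"jaw":0.7}
    - {"dx":0,"dy":0,"dz":0,"roll":0,"jaw":0.7}
    - {"dx":0,"dy":0,"dz":0,"roll":0,"jaw":0.7}
  force: 12

```text
time_s: 4.22
ee_pos: [0.547, -0.2068, 0.0675]
eef_rot: [-3.142, -0.0, -0.27]
force: [0.9, 0.8, 2.0]
grip_width: 0.0237
grip_force: 12.0
```

send_rows:
  rows:
    - {"dx":0,"dy":0,"dz":0,"roll":0,"jaw":0.7}
    - {"dx":0,"dy":0,"dz":0,"roll":0,"jaw":0.7}
    - {"dx":1.53,"dy":0,"dz":-1.29,"roll":0,"jaw":0.7}
    - {"dx":3.06,"dy":0,"dz":-2.57,"roll":0,"jaw":0.7}
    - {"dx":3.06,"dy":0,"dz":-2.57,"roll":0,"jaw":0.7}
  force: 30

```text
time_s: 4.63
ee_pos: [0.5544, -0.2089, 0.0739]
eef_rot: [-3.142, 0.001, -0.27]
force: [0.5, -0.7, -1.4]
grip_width: 0.0233
grip_force: 30.0
```

send_rows:
  rows:
    - {"dx":4.6,"dy":0,"dz":-3.86,"roll":0,"jaw":0.7}
    - {"dx":4.6,"dy":0,"dz":-3.86,"roll":0,"jaw":0.7}
    - {"dx":4.6,"dy":0,"dz":-3.86,"roll":0,"jaw":0.7}
    - {"dx":4.6,"dy":0,"dz":-3.86,"roll":0,"jaw":0.7}
    - {"dx":4.6,"dy":0,"dz":-3.86,"roll":0,"jaw":0.7}
    - {"dx":4.6,"dy":0,"dz":-3.86,"roll":0,"jaw":0.7}
    - {"dx":4.6,"dy":0,"dz":-3.86,"roll":0,"jaw":0.7}
    - {"dx":4.6,"dy":0,"dz":-3.86,"roll":0,"jaw":0.7}
    - {"dx":4.6,"dy":0,"dz":-3.86,"roll":0,"jaw":0.7}
    - {"dx":4.6,"dy":0,"dz":-3.86,"roll":0,"jaw":0.7}
    - {"dx":4.6,"dy":0,"dz":-3.86,"roll":0,"jaw":0.7}
    - {"dx":0,"dy":0,"dz":0,"roll":0,"jaw":0.7}

```text
time_s: 5.63
ee_pos: [0.604, -0.2227, 0.1172]
eef_rot: [3.141, -0.001, -0.27]
force: [0.3, 0.0, -1.3]
grip_width: 0.0232
grip_force: 30.0
```

Run:
```python
from h import *
o=get_obs();print(o['ee_pos'],o['force'],o['qpos'])
s=cam('scene');cv2.imwrite('pics/s4.png',cv2.resize(s['frame'][100:260,80:360,::-1],None,fx=2.5,fy=2.5));
```

```text
[ 0.60404253 -0.22265128  0.1172119 ] [ 0.33196042  0.03065416 -1.30355338] [-4.10055673e-01  5.83950106e-01  1.32553762e+00  5.74086972e-05
  1.23074223e+00  1.43064529e+00]
```

View pics/s4.png

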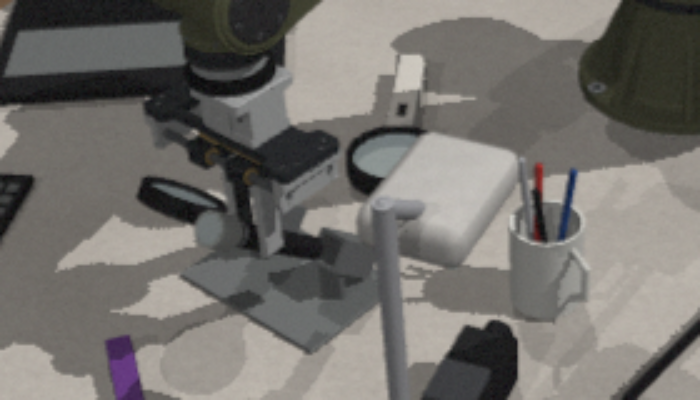

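The torch is clear of its sleeve: head at (215,230), butt near (318,247), stand in place. Carrying it over.

send_rows:
  rows:
    - {"dx":0,"dy":0,"dz":-8,"roll":0,"jaw":0.7}
    - {"dx":0,"dy":0,"dz":-16,"roll":0,"jaw":0.7}
    - {"dx":0,"dy":0,"dz":-22,"roll":0,"jaw":0.7}
    - {"dx":0,"dy":0,"dz":-22,"roll":0,"jaw":0.7}
    - {"dx":-7,"dy":-1,"dz":-22,"roll":0,"jaw":0.7}
    - {"dx":-17,"dy":-3,"dz":-18,"roll":0,"jaw":0.7}
    - {"dx":-24,"dy":-4,"dz":-16,"roll":0,"jaw":0.7}
    - {"dx":-27,"dy":-5,"dz":-14,"roll":0,"jaw":0.7}
    - {"dx":-27,"dy":-5,"dz":-10,"roll":0,"jaw":0.7}
    - {"dx":-27,"dy":-5,"dz":-5,"roll":0,"jaw":0.7}
    - {"dx":-22,"dy":-8,"dz":0,"roll":0,"jaw":0.7}
    - {"dx":-17,"dy":-12,"dz":0,"roll":0,"jaw":0.7}
  force: 45

```text
time_s: 6.68
ee_pos: [0.4509, -0.1358, 0.2703]
eef_rot: [3.141, -0.001, -0.271]
force: [-0.0, 0.3, -1.4]
grip_width: 0.023
grip_force: 45.0
```

send_rows:
  rows:
    - {"dx":-6,"dy":-20,"dz":0,"roll":0,"jaw":0.7}
    - {"dx":-8,"dy":-28,"dz":0,"roll":0,"jaw":0.7}
    - {"dx":-8,"dy":-28,"dz":0,"roll":0,"jaw":0.7}
    - {"dx":-8,"dy":-28,"dz":0,"roll":0,"jaw":0.7}
    - {"dx":-8,"dy":-28,"dz":0,"roll":0,"jaw":0.7}
    - {"dx":-8,"dy":-28,"dz":0,"roll":0,"jaw":0.7}
    - {"dx":-8,"dy":-28,"dz":0,"roll":0,"jaw":0.7}
    - {"dx":-8,"dy":-28,"dz":0,"roll":0,"jaw":0.7}
    - {"dx":-8,"dy":-28,"dz":0,"roll":0,"jaw":0.7}
    - {"dx":-8,"dy":-28,"dz":0,"roll":0,"jaw":0.7}
    - {"dx":-8,"dy":-28,"dz":0,"roll":0,"jaw":0.7}
    - {"dx":-6,"dy":-26,"dz":0,"roll":0,"jaw":0.7}

```text
time_s: 7.68
ee_pos: [0.4503, 0.2042, 0.2699]
eef_rot: [-3.141, -0.0, -0.27]
force: [0.7, -1.3, -1.0]
grip_width: 0.023
grip_force: 45.0
```

send_rows:
  rows:
    - {"dx":3,"dy":-20,"dz":10,"roll":0,"jaw":0.7}
    - {"dx":3,"dy":-25,"dz":15,"roll":0,"jaw":0.7}
    - {"dx":3,"dy":-25,"dz":20,"roll":0,"jaw":0.7}
    - {"dx":3,"dy":-25,"dz":20,"roll":0,"jaw":0.7}
    - {"dx":3,"dy":-16,"dz":20,"roll":0,"jaw":0.7}
    - {"dx":2,"dy":-9,"dz":15,"roll":0,"jaw":0.7}
    - {"dx":0,"dy":0,"dz":10,"roll":0,"jaw":0.7}
    - {"dx":0,"dy":0,"dz":0,"roll":0,"jaw":0.7}
    - {"dx":0,"dy":0,"dz":0,"roll":0,"jaw":0.7}
    - {"dx":0,"dy":0,"dz":0,"roll":0,"jaw":0.7}

```text
time_s: 8.52
ee_pos: [0.4996, 0.3133, 0.1609]
eef_rot: [-3.14, -0.001, -0.271]
force: [0.4, 0.7, -1.2]
grip_width: 0.0229
grip_force: 45.0
```

Run:
```python
from h import *
o=get_obs();print(o['ee_pos'],o['force'],o['qpos'])
s=cam('scene');cv2.imwrite('pics/s5.png',cv2.resize(s['frame'][100:320,270:510,::-1],None,fx=2.5,fy=2.5))
from fit import *
c=cam('wrist');np.savez('w5.npz',f=c['frame'],W=pts(c));f,X,Y,Z=fit('w5.npz')
for a in range(0,90,8):
    m=(abs(Y)<22)&(X>=a)&(X<a+8)&(Z>40)&(Z<300)
    if m.sum()>5: print(a+4,m.sum(),np.percentile(Z[m]-1000*o['ee_pos'][2],95).round(1),Y[m].min().round(1),Y[m].max().round(1))
m=(Z>14)&(Z<27)&(f.max(-1)<70)   # tray rim/divider
for a in range(40,110,15):
    q=m&(X>a)&(X<a+8); h,e=np.histogram(Y[q],bins=np.arange(-120,200,4));print(a,[(int(e[i]),int(h[i])) for i in range(len(h)) if h[i]>8])
```

```text
[0.49958834 0.31330545 0.16085271] [ 0.41509323  0.67485585 -1.16423982] [ 4.98051507e-01  4.24539804e-01  1.45817084e+00 -6.65109599e-05
  1.25710044e+00  2.33939568e+00]
4 1245 106.3 -12.5 14.0
12 4129 109.4 -22.0 22.0
20 4979 124.8 -22.0 22.0
28 7391 121.0 -22.0 22.0
36 5683 120.6 -22.0 22.0
44 1863 65.4 -15.7 17.5
52 2110 58.0 -15.8 17.6
60 953 48.8 -13.8 15.4
40 [(-56, 19), (-52, 24), (44, 39), (160, 22), (164, 42)]
55 [(-56, 24), (-52, 22), (44, 34), (48, 9), (160, 31), (164, 34)]
70 [(-56, 24), (-52, 23), (44, 45), (160, 35), (164, 36)]
85 [(-56, 23), (-52, 27), (44, 42), (160, 40), (164, 33)]
100 [(-56, 23), (-52, 25), (44, 47), (160, 47), (164, 30)]
```

View pics/s5.png

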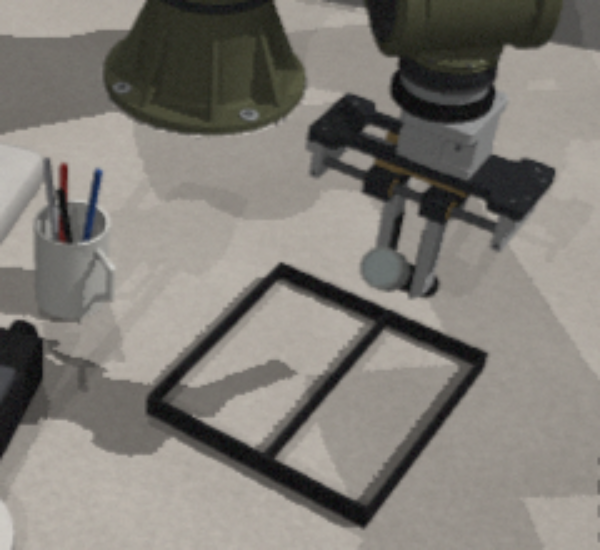

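The tilt held. The torch (395,270) is above the narrower compartment at the right. Descending, then letting it pivot flat under a light grip.

send_rows:
  rows:
    - {"dx":0,"dy":-2,"dz":10,"roll":0,"jaw":0.7}
    - {"dx":0,"dy":-1,"dz":20,"roll":0,"jaw":0.7}
    - {"dx":0,"dy":0,"dz":20,"roll":0,"jaw":0.7}
    - {"dx":0,"dy":0,"dz":18,"roll":0,"jaw":0.7}
    - {"dx":0,"dy":0,"dz":14,"roll":0,"jaw":0.7}
    - {"dx":0,"dy":0,"dz":8,"roll":0,"jaw":0.7}
    - {"dx":0,"dy":0,"dz":5,"roll":0,"jaw":0.7}
    - {"dx":0,"dy":0,"dz":0,"roll":0,"jaw":0.7}
    - {"dx":0,"dy":0,"dz":0,"roll":0,"jaw":0.7}
  force: 20

```text
time_s: 9.37
ee_pos: [0.5004, 0.3168, 0.0649]
eef_rot: [-3.141, -0.001, -0.27]
force: [-0.1, 0.1, -1.2]
grip_width: 0.0236
grip_force: 20.0
```

send_rows:
  rows:
    - {"dx":0,"dy":0,"dz":2,"roll":0,"jaw":0.7}
    - {"dx":0,"dy":0,"dz":2,"roll":0,"jaw":0.7}
    - {"dx":0,"dy":0,"dz":2,"roll":0,"jaw":0.7}
    - {"dx":0,"dy":0,"dz":2,"roll":0,"jaw":0.7}
    - {"dx":0,"dy":0,"dz":2,"roll":0,"jaw":0.7}
    - {"dx":0,"dy":0,"dz":2,"roll":0,"jaw":0.7}
    - {"dx":0,"dy":0,"dz":2,"roll":0,"jaw":0.7}
    - {"dx":0,"dy":0,"dz":2,"roll":0,"jaw":0.7}
  force: 10

```text
time_s: 10.03
ee_pos: [0.5004, 0.3167, 0.0485]
eef_rot: [-3.141, -0.001, -0.27]
force: [0.8, 0.6, 0.8]
grip_width: 0.0238
grip_force: 10.0
```

send_rows:
  rows:
    - {"dx":0,"dy":0,"dz":2.5,"roll":0,"jaw":0.7}
    - {"dx":0,"dy":0,"dz":2.5,"roll":0,"jaw":0.7}
    - {"dx":0,"dy":0,"dz":2.5,"roll":0,"jaw":0.7}
    - {"dx":0,"dy":0,"dz":2.5,"roll":0,"jaw":0.7}
    - {"dx":0,"dy":0,"dz":2.5,"roll":0,"jaw":0.7}
    - {"dx":0,"dy":0,"dz":2.5,"roll":0,"jaw":0.7}
    - {"dx":0,"dy":0,"dz":2.5,"roll":0,"jaw":0.7}
    - {"dx":0,"dy":0,"dz":2.5,"roll":0,"jaw":0.7}

```text
time_s: 10.7
ee_pos: [0.5, 0.3166, 0.028]
eef_rot: [3.141, 0.0, -0.27]
force: [1.4, 0.1, 0.1]
grip_width: 0.0236
grip_force: 10.0
```

send_rows:
  rows:
    - {"dx":0,"dy":0,"dz":2,"roll":0,"jaw":0.7}
    - {"dx":0,"dy":0,"dz":2,"roll":0,"jaw":0.7}
    - {"dx":0,"dy":0,"dz":2,"roll":0,"jaw":0.7}
    - {"dx":0,"dy":0,"dz":2,"roll":0,"jaw":0.7}
    - {"dx":0,"dy":0,"dz":2,"roll":0,"jaw":0.7}
    - {"dx":0,"dy":0,"dz":2,"roll":0,"jaw":0.7}
    - {"dx":0,"dy":0,"dz":2,"roll":0,"jaw":0.7}
    - {"dx":0,"dy":0,"dz":0,"roll":0,"jaw":0.7}

```text
time_s: 11.37
ee_pos: [0.4999, 0.3165, 0.0138]
eef_rot: [3.141, 0.0, -0.27]
force: [1.1, -0.6, -0.4]
grip_width: 0.0236
grip_force: 10.0
```

Run:
```python
from fit import *
o=get_obs();print(o['ee_pos'],o['force'],o['grip_width'])
c=cam('wrist');np.savez('w6.npz',f=c['frame'],W=pts(c));f,X,Y,Z=fit('w6.npz')
for a in range(-10,90,8):
    m=(abs(Y)<25)&(X>=a)&(X<a+8)&(Z>7)&(Z<70)
    if m.sum()>5: print(a+4,m.sum(),np.percentile(Z[m],95).round(1),Y[m].min().round(1),Y[m].max().round(1))
```

```text
[0.49991511 0.3165202  0.01384638] [ 1.11018153 -0.64018994 -0.38047833] 0.02360712037006999
-6 642 60.2 -11.5 12.5
2 756 64.4 -11.5 12.4
10 3095 68.0 -23.6 24.6
18 598 39.3 -11.2 12.1
26 621 40.5 -11.5 12.5
34 613 42.9 -12.0 13.3
42 861 47.3 -15.8 17.2
50 1111 48.2 -16.1 17.0
58 1186 49.3 -16.1 17.1
66 1374 49.3 -16.1 17.1
```

send_rows:
  rows:
    - {"dx":0,"dy":0,"dz":1.5,"roll":0,"jaw":0.7}
    - {"dx":0,"dy":0,"dz":1.5,"roll":0,"jaw":0.7}
    - {"dx":0,"dy":0,"dz":1.5,"roll":0,"jaw":0.7}
    - {"dx":0,"dy":0,"dz":1,"roll":0,"jaw":0.7}
    - {"dx":0,"dy":0,"dz":0.5,"roll":0,"jaw":0.7}
    - {"dx":0,"dy":0,"dz":0,"roll":0,"jaw":0.7}
    - {"dx":0,"dy":0,"dz":0,"roll":0,"jaw":0.7}

```text
time_s: 12.0
ee_pos: [0.5001, 0.3166, 0.0083]
eef_rot: [3.141, 0.0, -0.27]
force: [-0.5, -0.4, -0.7]
grip_width: 0.0238
grip_force: 10.0
```

Run:
```python
from fit import *
o=get_obs();print(o['ee_pos'],o['force'],o['grip_width'])
c=cam('wrist');np.savez('w6.npz',f=c['frame'],W=pts(c));f,X,Y,Z=fit('w6.npz')
for a in range(18,90,8):
    m=(abs(Y)<25)&(X>=a)&(X<a+8)&(Z>7)&(Z<70)
    if m.sum()>5: print(a+4,m.sum(),np.percentile(Z[m],95).round(1))
```

```text
[0.50005402 0.31661076 0.00830438] [-0.49184535 -0.37154906 -0.69037058] 0.023819098811948512
22 619 32.6
30 660 33.4
38 624 36.7
46 1015 38.7
54 1120 39.3
62 1160 39.6
70 650 39.0
```

send_rows:
  rows:
    - {"dx":0,"dy":0,"dz":0,"roll":0,"jaw":0.45}
    - {"dx":0,"dy":0,"dz":0,"roll":0,"jaw":0.35}
    - {"dx":0,"dy":0,"dz":0,"roll":0,"jaw":0.1}
    - {"dx":0,"dy":0,"dz":0,"roll":0,"jaw":0}
    - {"dx":0,"dy":0,"dz":0,"roll":0,"jaw":0}
    - {"dx":0,"dy":0,"dz":-5,"roll":0,"jaw":0}
    - {"dx":0,"dy":0,"dz":-12,"roll":0,"jaw":0}
    - {"dx":0,"dy":0,"dz":-22,"roll":0,"jaw":0}
    - {"dx":0,"dy":0,"dz":-30,"roll":0,"jaw":-0.1}
    - {"dx":0,"dy":0,"dz":-35,"roll":0,"jaw":-0.1}
    - {"dx":0,"dy":0,"dz":-35,"roll":0,"jaw":-0.1}
    - {"dx":0,"dy":0,"dz":-35,"roll":0,"jaw":-0.1}

```text
time_s: 13.05
ee_pos: [0.4998, 0.3165, 0.1854]
eef_rot: [-3.141, -0.001, -0.27]
force: [-0.1, 0.2, 0.0]
grip_width: 0.0515
grip_force: 0.0
```

send_rows:
  rows:
    - {"dx":-3,"dy":20,"dz":-25,"roll":0,"jaw":-0.1}
    - {"dx":-5,"dy":33,"dz":-18,"roll":0,"jaw":-0.1}
    - {"dx":-5,"dy":36,"dz":-10,"roll":0,"jaw":-0.1}
    - {"dx":-4,"dy":37,"dz":0,"roll":0,"jaw":-0.1}
    - {"dx":9,"dy":33,"dz":0,"roll":0,"jaw":-0.1}
    - {"dx":9,"dy":34,"dz":0,"roll":0,"jaw":-0.1}
    - {"dx":9,"dy":34,"dz":0,"roll":0,"jaw":-0.1}
    - {"dx":9,"dy":34,"dz":0,"roll":0,"jaw":-0.1}
    - {"dx":9,"dy":34,"dz":0,"roll":0,"jaw":-0.1}
    - {"dx":9,"dy":34,"dz":0,"roll":0,"jaw":-0.1}
    - {"dx":9,"dy":34,"dz":0,"roll":0,"jaw":-0.1}
    - {"dx":9,"dy":34,"dz":0,"roll":0,"jaw":-0.1}

```text
time_s: 14.05
ee_pos: [0.4467, -0.0824, 0.2366]
eef_rot: [-3.142, -0.002, -0.27]
force: [1.0, 0.1, 0.1]
grip_width: 0.0518
grip_force: 0.0
```

send_rows:
  rows:
    - {"dx":9,"dy":34,"dz":0,"roll":0,"jaw":-0.1}
    - {"dx":9,"dy":34,"dz":0,"roll":0,"jaw":-0.1}
    - {"dx":21,"dy":26,"dz":0,"roll":0,"jaw":-0.1}
    - {"dx":21,"dy":26,"dz":0,"roll":0,"jaw":-0.1}
    - {"dx":21,"dy":26,"dz":0,"roll":0,"jaw":-0.1}
    - {"dx":21,"dy":26,"dz":0,"roll":0,"jaw":-0.1}
    - {"dx":15,"dy":19,"dz":0,"roll":0,"jaw":-0.1}
    - {"dx":9,"dy":10,"dz":0,"roll":0,"jaw":-0.1}
    - {"dx":0,"dy":0,"dz":0,"roll":0,"jaw":-0.1}
    - {"dx":0,"dy":0,"dz":0,"roll":0,"jaw":-0.1}

```text
time_s: 14.88
ee_pos: [0.5148, -0.3079, 0.2358]
eef_rot: [-3.142, -0.0, -0.271]
force: [-0.6, 0.7, -0.7]
grip_width: 0.0516
grip_force: 0.0
```

Run:
```python
from fit import *
o=get_obs();print(o['ee_pos'],o['eef_rot'],o['force'],o['grip_width'])
c=cam('wrist');np.savez('w7.npz',f=c['frame'],W=pts(c));f,X,Y,Z=fit('w7.npz')
t=np.array([.5199,-.3072])-o['ee_pos'][:2];y0=1000*(t@[-.2666,-.9638]);x0=1000*(t@[.9638,-.2666]);print('togo',x0,y0)
for a in np.arange(x0-50,x0+40,6):
    m=(abs(Y-y0)<22)&(X>=a)&(X<a+6)&(Z>50)&(Z<150)
    if m.sum()>5:
        t=Z[m]>np.percentile(Z[m],90)-6;print(a+3,m.sum(),np.percentile(Z[m],[50,95]).round(1),Y[m][t].min().round(1),Y[m][t].max().round(1))
# scene check of tray with torch
c=cam('top');W=pts(c);T=W-[.4796,.2593,0];g=np.radians(-15.1);lx=T[...,0]*np.cos(g)+T[...,1]*np.sin(g);ly=-T[...,0]*np.sin(g)+T[...,1]*np.cos(g)
m=(abs(lx)<114)&(ly>15)&(ly<104)&(W[...,2]>.015)
print('torch local',lx[m].min()*1000 if 0 else (lx[m].min(),lx[m].max(),ly[m].min(),ly[m].max(),np.percentile(W[...,2][m],98)))
```

```text
[ 0.51484296 -0.30794258  0.23578977] [-3.14151670e+00 -9.82152764e-05 -2.70567992e-01] [-0.63818484  0.67509729 -0.65483135] 0.051632154348951756
togo 4.676002224569542 -2.063903534540136
-42.323997775430456 101 [65.4 67.8] -18.0 16.2
-36.323997775430456 122 [70.4 72.6] -17.6 15.9
-30.323997775430456 186 [73.3 75.3] -17.4 16.8
-24.323997775430456 140 [69.7 72.6] -17.5 15.8
-18.323997775430456 141 [73.6 77.3] -11.7 11.1
-12.323997775430456 143 [78.3 81.6] -12.6 10.9
-6.323997775430456 111 [84.  86.4] -12.4 10.8
-0.32399777543045616 96 [88.6 91.6] -12.2 10.6
5.676002224569544 114 [93.2 95.9] -11.9 11.5
11.676002224569544 117 [ 97.8 100.2] -11.7 11.3
17.676002224569544 124 [101.7 104.2] -12.5 11.1
23.676002224569544 149 [106.2 107.8] -12.2 11.8
29.676002224569544 277 [106.8 109.6] -24.0 19.1
35.676002224569544 269 [106.4 110.8] -23.9 19.9
41.676002224569544 276 [109.9 112.1] -24.1 19.9Traceback (most recent call last):
  File "<stdin>", line 12, in <module>
    return umr_minimum(a, axis, None, out, keepdims, initial, where)
ValueError: zero-size array to reduction operation minimum which has no identity
```

Run:
```python
from h import *
for n in('top','scene'):
    c=cam(n);W=pts(c);T=W-[.4796,.2593,0];g=np.radians(-15.1);lx=T[...,0]*np.cos(g)+T[...,1]*np.sin(g);ly=-T[...,0]*np.sin(g)+T[...,1]*np.cos(g)
    cv2.imwrite(f'pics/{n}7.png',c['frame'][:,:,::-1])
    m=(abs(lx)<.112)&(ly>.017)&(ly<.102)&(W[...,2]>.013)
    print(n,m.sum(),[(q[m].min().round(4),q[m].max().round(4)) for q in(lx,ly,W[...,2])])
    r=(abs(lx)<.12)&(abs(ly)<.11);print(r.sum(),np.nanpercentile(W[...,2][r],[1,50,99]))
```

```text
top 722 [(np.float64(-0.08), np.float64(0.0697)), (np.float64(0.0419), np.float64(0.0755)), (np.float64(0.0132), np.float64(0.0442))]
9543 [-0.00121031  0.00441042  0.03350028]
scene 648 [(np.float64(-0.112), np.float64(0.076)), (np.float64(0.0316), np.float64(0.1009)), (np.float64(0.0134), np.float64(0.0412))]
7192 [0.00056194 0.00592869 0.03583857]
```

The torch is flat in the narrower compartment (local x -80..70, y 42..76); the earlier miss was my units. Going down on the magnifier.

send_rows:
  rows:
    - {"dx":2,"dy":-0.7,"dz":10,"roll":0,"jaw":-0.1}
    - {"dx":1,"dy":0,"dz":20,"roll":0,"jaw":-0.1}
    - {"dx":0,"dy":0,"dz":25,"roll":0,"jaw":-0.1}
    - {"dx":0,"dy":0,"dz":25,"roll":0,"jaw":-0.1}
    - {"dx":0,"dy":0,"dz":20,"roll":0,"jaw":-0.1}
    - {"dx":0,"dy":0,"dz":20,"roll":0,"jaw":-0.1}
    - {"dx":0,"dy":0,"dz":18,"roll":0,"jaw":-0.1}
    - {"dx":0,"dy":0,"dz":14,"roll":0,"jaw":-0.1}
    - {"dx":0,"dy":0,"dz":10,"roll":0,"jaw":-0.1}
    - {"dx":0,"dy":0,"dz":4,"roll":0,"jaw":-0.1}
    - {"dx":0,"dy":0,"dz":0,"roll":0,"jaw":-0.1}
    - {"dx":0,"dy":0,"dz":0,"roll":0,"jaw":-0.1}

```text
time_s: 16.08
ee_pos: [0.5184, -0.3081, 0.0699]
eef_rot: [3.141, -0.001, -0.27]
force: [-0.1, -0.1, 0.9]
grip_width: 0.0516
grip_force: 0.0
```

Run:
```python
from fit import *
c=cam('wrist');np.savez('w8.npz',f=c['frame'],W=pts(c));f,X,Y,Z=fit('w8.npz');o=get_obs();print(o['ee_pos'])
for a in range(-10,35,5):
    m=(abs(Y)<21)&(X>=a)&(X<a+5)&(Z>50)&(Z<150)
    if m.sum()>5: print(a+2.5,m.sum(),np.percentile(Z[m],[50,95]).round(1),Y[m].min().round(1),Y[m].max().round(1))
```

```text
[ 0.51853771 -0.30828944  0.07022482]
-7.5 203 [86. 88.] -12.2 11.7
-2.5 210 [90.1 92. ] -12.0 11.6
2.5 233 [93.9 95.6] -12.2 11.7
7.5 268 [97.5 99.4] -12.2 11.8
12.5 293 [101.  102.7] -12.0 11.7
17.5 312 [104.6 106.4] -12.1 11.8
22.5 545 [106.8 107.8] -19.4 20.0
27.5 1061 [106.5 109.8] -20.9 20.9
32.5 805 [106.4 109. ] -21.0 21.0
```

send_rows:
  rows:
    - {"dx":0,"dy":-0.2,"dz":3,"roll":0,"jaw":0.2}
    - {"dx":0,"dy":0,"dz":0,"roll":0,"jaw":0.35}
    - {"dx":0,"dy":0,"dz":0,"roll":0,"jaw":0.4}
    - {"dx":0,"dy":0,"dz":0,"roll":0,"jaw":0.45}
    - {"dx":0,"dy":0,"dz":0,"roll":0,"jaw":0.55}
    - {"dx":0,"dy":0,"dz":0,"roll":0,"jaw":0.7}
    - {"dx":0,"dy":0,"dz":0,"roll":0,"jaw":0.7}
    - {"dx":0,"dy":0,"dz":0,"roll":0,"jaw":0.7}
  force: 12

```text
time_s: 16.8
ee_pos: [0.5183, -0.308, 0.0665]
eef_rot: [3.142, -0.0, -0.27]
force: [0.8, 0.6, 1.8]
grip_width: 0.0242
grip_force: 12.0
```

send_rows:
  rows:
    - {"dx":0,"dy":0,"dz":0,"roll":0,"jaw":0.7}
    - {"dx":0,"dy":0,"dz":0,"roll":0,"jaw":0.7}
    - {"dx":1.53,"dy":0,"dz":-1.29,"roll":0,"jaw":0.7}
    - {"dx":3.06,"dy":0,"dz":-2.57,"roll":0,"jaw":0.7}
    - {"dx":3.06,"dy":0,"dz":-2.57,"roll":0,"jaw":0.7}
  force: 40

```text
time_s: 17.22
ee_pos: [0.5257, -0.31, 0.0728]
eef_rot: [-3.141, 0.0, -0.27]
force: [0.7, -0.5, -0.9]
grip_width: 0.0237
grip_force: 40.0
```

send_rows:
  rows:
    - {"dx":4.6,"dy":0,"dz":-3.86,"roll":0,"jaw":0.7}
    - {"dx":4.6,"dy":0,"dz":-3.86,"roll":0,"jaw":0.7}
    - {"dx":4.6,"dy":0,"dz":-3.86,"roll":0,"jaw":0.7}
    - {"dx":4.6,"dy":0,"dz":-3.86,"roll":0,"jaw":0.7}
    - {"dx":4.6,"dy":0,"dz":-3.86,"roll":0,"jaw":0.7}
    - {"dx":4.6,"dy":0,"dz":-3.86,"roll":0,"jaw":0.7}
    - {"dx":4.6,"dy":0,"dz":-3.86,"roll":0,"jaw":0.7}
    - {"dx":4.6,"dy":0,"dz":-3.86,"roll":0,"jaw":0.7}
    - {"dx":4.6,"dy":0,"dz":-3.86,"roll":0,"jaw":0.7}
    - {"dx":4.6,"dy":0,"dz":-3.86,"roll":0,"jaw":0.7}
    - {"dx":4.6,"dy":0,"dz":-3.86,"roll":0,"jaw":0.7}
    - {"dx":0,"dy":0,"dz":0,"roll":0,"jaw":0.7}

```text
time_s: 18.22
ee_pos: [0.5753, -0.3238, 0.1162]
eef_rot: [3.141, -0.001, -0.27]
force: [0.5, 0.5, -1.0]
grip_width: 0.0242
grip_force: 40.0
```

Run:
```python
from fit import *
c=cam('wrist');np.savez('w9.npz',f=c['frame'],W=pts(c));f,X,Y,Z=fit('w9.npz');o=get_obs();print(o['ee_pos'],o['force'])
for a in range(10,110,10):
    m=(abs(Y)<10)&(X>=a)&(X<a+5)&(Z>60)&(Z<250)
    if m.sum()>5: print(a+2.5,m.sum(),np.percentile(Z[m],[50,95]).round(1))
s=cam('scene');cv2.imwrite('pics/s9.png',cv2.resize(s['frame'][80:260,60:360,::-1],None,fx=2.5,fy=2.5))
```

```text
[ 0.57476888 -0.32359831  0.1155495 ] [ 0.35058768  0.24058172 -1.28839847]
12.5 258 [149.9 151.6]
22.5 1318 [230.4 241. ]
32.5 400 [155.3 228.2]
42.5 411 [162.5 164.2]
52.5 510 [169.9 171.7]
62.5 663 [177.3 179.2]
72.5 858 [184.7 186.6]
82.5 1240 [192.4 201.7]
92.5 1185 [196.8 200.1]
```

View pics/s9.png

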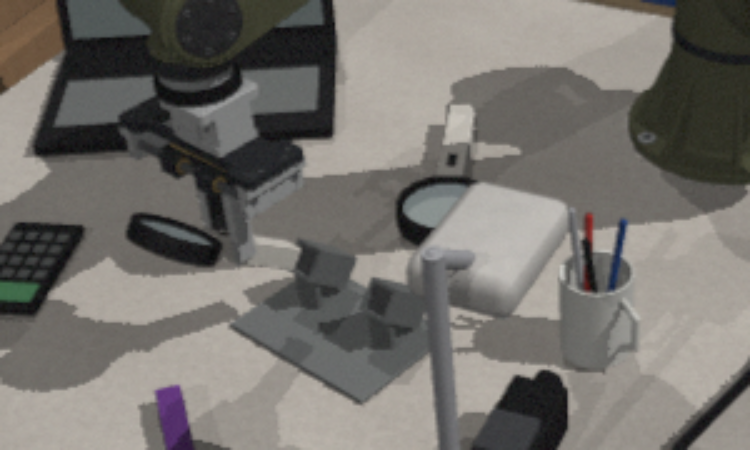

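The magnifier is clear of the right-hand sleeve: lens (175,238), handle (275,250). The stand is unmoved with both sleeves empty. Carrying it over.

send_rows:
  rows:
    - {"dx":0,"dy":0,"dz":-6,"roll":0,"jaw":0.7}
    - {"dx":0,"dy":0,"dz":-12,"roll":0,"jaw":0.7}
    - {"dx":0,"dy":0,"dz":-18,"roll":0,"jaw":0.7}
    - {"dx":0,"dy":0,"dz":-22,"roll":0,"jaw":0.7}
    - {"dx":-4,"dy":-3,"dz":-22,"roll":0,"jaw":0.7}
    - {"dx":-12,"dy":-9,"dz":-20,"roll":0,"jaw":0.7}
    - {"dx":-20,"dy":-14,"dz":-18,"roll":0,"jaw":0.7}
    - {"dx":-25,"dy":-18,"dz":-16,"roll":0,"jaw":0.7}
    - {"dx":-28,"dy":-20,"dz":-12,"roll":0,"jaw":0.7}
    - {"dx":-28,"dy":-20,"dz":-8,"roll":0,"jaw":0.7}
    - {"dx":-28,"dy":-21,"dz":0,"roll":0,"jaw":0.7}
    - {"dx":-20,"dy":-23,"dz":0,"roll":0,"jaw":0.7}
  force: 55

```text
time_s: 19.32
ee_pos: [0.4477, -0.155, 0.2709]
eef_rot: [3.141, -0.002, -0.271]
force: [0.8, 0.0, -0.3]
grip_width: 0.0235
grip_force: 55.0
```

send_rows:
  rows:
    - {"dx":-12,"dy":-26,"dz":0,"roll":0,"jaw":0.7}
    - {"dx":-7,"dy":-28,"dz":0,"roll":0,"jaw":0.7}
    - {"dx":-7,"dy":-28,"dz":0,"roll":0,"jaw":0.7}
    - {"dx":-7,"dy":-28,"dz":0,"roll":0,"jaw":0.7}
    - {"dx":-7,"dy":-28,"dz":0,"roll":0,"jaw":0.7}
    - {"dx":-7,"dy":-28,"dz":0,"roll":0,"jaw":0.7}
    - {"dx":-7,"dy":-28,"dz":0,"roll":0,"jaw":0.7}
    - {"dx":-7,"dy":-28,"dz":0,"roll":0,"jaw":0.7}
    - {"dx":-7,"dy":-28,"dz":0,"roll":0,"jaw":0.7}
    - {"dx":-7,"dy":-28,"dz":0,"roll":0,"jaw":0.7}
    - {"dx":-7,"dy":-28,"dz":0,"roll":0,"jaw":0.7}
    - {"dx":-6,"dy":-25,"dz":0,"roll":0,"jaw":0.7}

```text
time_s: 20.32
ee_pos: [0.4525, 0.188, 0.2705]
eef_rot: [-3.141, -0.001, -0.27]
force: [0.7, -0.1, -1.2]
grip_width: 0.0238
grip_force: 55.0
```

send_rows:
  rows:
    - {"dx":0,"dy":-17,"dz":5,"roll":0,"jaw":0.7}
    - {"dx":0,"dy":-8,"dz":12,"roll":0,"jaw":0.7}
    - {"dx":0,"dy":0,"dz":20,"roll":0,"jaw":0.7}
    - {"dx":0,"dy":0,"dz":20,"roll":0,"jaw":0.7}
    - {"dx":0,"dy":0,"dz":15,"roll":0,"jaw":0.7}
    - {"dx":0,"dy":0,"dz":8,"roll":0,"jaw":0.7}
    - {"dx":0,"dy":0,"dz":0,"roll":0,"jaw":0.7}
    - {"dx":0,"dy":0,"dz":0,"roll":0,"jaw":0.7}

```text
time_s: 20.98
ee_pos: [0.4598, 0.2102, 0.1898]
eef_rot: [-3.141, -0.0, -0.27]
force: [-0.4, -0.3, -0.5]
grip_width: 0.0236
grip_force: 55.0
```

Run:
```python
from fit import *
c=cam('wrist');np.savez('wa.npz',f=c['frame'],W=pts(c));f,X,Y,Z=fit('wa.npz');o=get_obs();p=o['ee_pos'];print(p,o['force'],o['qpos'][5])
t=np.array([.4503,.2159])-p[:2];print('togo',t@[.9638,-.2666],t@[-.2666,-.9638])
for a in range(12,110,10):
    m=(abs(Y)<10)&(X>=a)&(X<a+5)&(Z>60)&(Z-p[2]*1000<95)
    if m.sum()>5: print(a+2.5,m.sum(),(np.percentile(Z[m],[50,95])-p[2]*1000).round(1))
m=(Z>14)&(Z<27)&(f.max(-1)<70)
for a in range(40,130,30):
    q=m&(X>a)&(X<a+8); h,e=np.histogram(Y[q],bins=np.arange(-180,120,4));print(a,[(int(e[i]),int(h[i])) for i in range(len(h)) if h[i]>8])
```

```text
[0.45996882 0.21034638 0.19024447] [ 0.42051704  0.37959001 -1.23224511] 2.1975476730165577
togo -0.010799399996964594 -0.0027748753904151767
14.5 260 [35.3 37.1]
24.5 498 [39.6 40.7]
34.5 354 [40.2 42.2]
44.5 437 [47.7 49.4]
54.5 555 [55.2 57.1]
64.5 713 [62.6 64.7]
74.5 923 [70.  71.9]
84.5 1427 [84.9 86.6]
94.5 1075 [76.6 80.1]
40 [(-164, 34), (-160, 14)]
70 [(-164, 52)]
100 [(-164, 52)]
```

send_rows:
  rows:
    - {"dx":-4,"dy":-1,"dz":10,"roll":0,"jaw":0.7}
    - {"dx":-5,"dy":-1,"dz":18,"roll":0,"jaw":0.7}
    - {"dx":-2,"dy":-1,"dz":22,"roll":0,"jaw":0.7}
    - {"dx":0,"dy":0,"dz":22,"roll":0,"jaw":0.7}
    - {"dx":0,"dy":0,"dz":20,"roll":0,"jaw":0.7}
    - {"dx":0,"dy":0,"dz":16,"roll":0,"jaw":0.7}
    - {"dx":0,"dy":0,"dz":12,"roll":0,"jaw":0.7}
    - {"dx":0,"dy":0,"dz":7,"roll":0,"jaw":0.7}
    - {"dx":0,"dy":0,"dz":3,"roll":0,"jaw":0.7}
    - {"dx":0,"dy":0,"dz":0,"roll":0,"jaw":0.7}
  force: 40

```text
time_s: 21.87
ee_pos: [0.4497, 0.2164, 0.0591]
eef_rot: [3.142, 0.0, -0.27]
force: [-0.4, 0.1, -0.6]
grip_width: 0.0236
grip_force: 40.0
```

send_rows:
  rows:
    - {"dx":0,"dy":0,"dz":2,"roll":0,"jaw":0.7}
    - {"dx":0,"dy":0,"dz":2,"roll":0,"jaw":0.7}
    - {"dx":0,"dy":0,"dz":2,"roll":0,"jaw":0.7}
    - {"dx":0,"dy":0,"dz":2,"roll":0,"jaw":0.7}
    - {"dx":0,"dy":0,"dz":2,"roll":0,"jaw":0.7}
    - {"dx":0,"dy":0,"dz":2,"roll":0,"jaw":0.7}
    - {"dx":0,"dy":0,"dz":2,"roll":0,"jaw":0.7}
  force: 20

```text
time_s: 22.45
ee_pos: [0.4511, 0.2165, 0.0462]
eef_rot: [-3.14, -0.003, -0.27]
force: [3.4, -1.3, 6.2]
grip_width: 0.0239
grip_force: 20.0
```

```bash
cat > chk.py <<'E'
from fit import *
c=cam('wrist');np.savez('wb.npz',f=c['frame'],W=pts(c));f,X,Y,Z=fit('wb.npz');o=get_obs();p=o['ee_pos'];print(p,o['force'],o['moment'],o['grip_force'])
for a in range(12,110,10):
    m=(abs(Y)<10)&(X>=a)&(X<a+5)&(Z-p[2]*1000<95)
    if m.sum()>5: print(a+2.5,m.sum(),np.percentile(Z[m],[50,95]).round(1))
E
python3 chk.py
```

```text
[0.45089818 0.21647766 0.04575368] [2.95155764 0.68496017 5.01112565] [ 0.07783026 -0.43920837 -0.09926904] 20.001094043254852
14.5 283 [79.8 81.3]
24.5 420 [85.3 86.3]
34.5 361 [83.1 84.8]
44.5 424 [89.5 91.2]
54.5 514 [95.9 97.6]
64.5 649 [102.4 104.1]
74.5 801 [108.8 110.5]
84.5 1058 [115.1 117. ]
94.5 1129 [125.6 127.6]
104.5 184 [112.7 114.4]
```

send_rows:
  rows:
    - {"dx":0,"dy":0,"dz":0,"roll":0,"jaw":0.7}
    - {"dx":0,"dy":0,"dz":2,"roll":0,"jaw":0.7}
    - {"dx":0,"dy":0,"dz":2,"roll":0,"jaw":0.7}
    - {"dx":0,"dy":0,"dz":2,"roll":0,"jaw":0.7}
    - {"dx":0,"dy":0,"dz":2,"roll":0,"jaw":0.7}
    - {"dx":0,"dy":0,"dz":2,"roll":0,"jaw":0.7}
    - {"dx":0,"dy":0,"dz":2,"roll":0,"jaw":0.7}
    - {"dx":0,"dy":0,"dz":2,"roll":0,"jaw":0.7}
    - {"dx":0,"dy":0,"dz":2,"roll":0,"jaw":0.7}
  force: 10

```text
time_s: 23.25
ee_pos: [0.4497, 0.2163, 0.0289]
eef_rot: [3.141, 0.0, -0.27]
force: [0.3, 0.3, 0.6]
grip_width: 0.0237
grip_force: 10.0
```

```bash
python3 chk.py
```

```text
[0.4495204  0.21621598 0.02859282] [-0.21543636 -0.57982563 -0.00860591] [ 0.10057563 -0.01302833 -0.06102988] 10.000175535678864
14.5 310 [57.6 58.7]
24.5 340 [60.6 61.8]
34.5 563 [60.7 62.1]
44.5 411 [58.8 60.1]
54.5 461 [62.2 63.3]
64.5 525 [65.5 66.6]
74.5 582 [68.8 70.2]
84.5 653 [72.1 73.4]
94.5 793 [75.5 77. ]
104.5 1158 [84.9 86.4]
```

send_rows:
  rows:
    - {"dx":0,"dy":0,"dz":2,"roll":0,"jaw":0.7}
    - {"dx":0,"dy":0,"dz":2,"roll":0,"jaw":0.7}
    - {"dx":0,"dy":0,"dz":2,"roll":0,"jaw":0.7}
    - {"dx":0,"dy":0,"dz":2,"roll":0,"jaw":0.7}
    - {"dx":0,"dy":0,"dz":2,"roll":0,"jaw":0.7}
    - {"dx":0,"dy":0,"dz":2,"roll":0,"jaw":0.7}
    - {"dx":0,"dy":0,"dz":2,"roll":0,"jaw":0.7}
    - {"dx":0,"dy":0,"dz":1.5,"roll":0,"jaw":0.7}
    - {"dx":0,"dy":0,"dz":0,"roll":0,"jaw":0.7}

```text
time_s: 24.05
ee_pos: [0.4496, 0.2163, 0.0134]
eef_rot: [3.141, 0.0, -0.27]
force: [0.3, 0.9, -0.8]
grip_width: 0.0241
grip_force: 10.0
```

```bash
python3 chk.py
```

```text
[0.44957295 0.2162414  0.01348253] [ 0.00882059 -0.75306285 -1.29568129] [0.08352294 0.04430666 0.02261267] 9.999958723783493
14.5 331 [38.7 39.8]
24.5 360 [39.6 40.6]
34.5 437 [40.3 41.5]
44.5 389 [34.  35.1]
54.5 403 [35.2 36.3]
64.5 441 [36.4 37.5]
74.5 475 [37.6 38.8]
84.5 535 [38.8 39.9]
94.5 578 [40.1 41.2]
104.5 624 [41.2 42.4]
```

send_rows:
  rows:
    - {"dx":0,"dy":0,"dz":2,"roll":0,"jaw":0.7}
    - {"dx":0,"dy":0,"dz":2,"roll":0,"jaw":0.7}
    - {"dx":0,"dy":0,"dz":1,"roll":0,"jaw":0.7}
    - {"dx":0,"dy":0,"dz":1,"roll":0,"jaw":0.7}
    - {"dx":0,"dy":0,"dz":1,"roll":0,"jaw":0.7}
    - {"dx":0,"dy":0,"dz":0,"roll":0,"jaw":0.7}

```text
time_s: 24.6
ee_pos: [0.4497, 0.2163, 0.0065]
eef_rot: [3.141, 0.0, -0.27]
force: [-0.1, 0.2, -0.7]
grip_width: 0.0243
grip_force: 10.0
```

send_rows:
  rows:
    - {"dx":0,"dy":0,"dz":0.5,"roll":0,"jaw":0.7}
    - {"dx":0,"dy":0,"dz":0,"roll":0,"jaw":0.7}
    - {"dx":0,"dy":0,"dz":0,"roll":0,"jaw":0.7}
  force: 3

```text
time_s: 24.85
ee_pos: [0.4497, 0.2163, 0.0061]
eef_rot: [3.141, 0.0, -0.27]
force: [-0.4, 0.3, -0.7]
grip_width: 0.0241
grip_force: 3.0
```

```bash
python3 chk.py
```

```text
[0.44969281 0.21630618 0.00616967] [-0.03387559  0.7752635  -0.71316645] [ 0.03299327 -0.00742197  0.01682478] 2.9999885335564613
14.5 342 [30.2 31.4]
24.5 377 [30.3 31.2]
34.5 433 [30.4 31.5]
44.5 374 [22.9 23.9]
54.5 400 [23.1 24.2]
64.5 417 [23.5 24.5]
74.5 455 [23.7 24.9]
84.5 470 [24.1 25.1]
94.5 508 [24.3 25.4]
104.5 537 [24.7 25.7]
```

send_rows:
  rows:
    - {"dx":0,"dy":0,"dz":0.5,"roll":0,"jaw":0.7}
    - {"dx":0,"dy":0,"dz":0.5,"roll":0,"jaw":0.7}
    - {"dx":0,"dy":0,"dz":0,"roll":0,"jaw":0.48}
    - {"dx":0,"dy":0,"dz":0,"roll":0,"jaw":0.44}
    - {"dx":0,"dy":0,"dz":0,"roll":0,"jaw":0.35}
    - {"dx":0,"dy":0,"dz":0,"roll":0,"jaw":0.2}
    - {"dx":0,"dy":0,"dz":0,"roll":0,"jaw":0}
    - {"dx":0,"dy":0,"dz":0,"roll":0,"jaw":0}
    - {"dx":0,"dy":0,"dz":-4,"roll":0,"jaw":0}
    - {"dx":0,"dy":0,"dz":-10,"roll":0,"jaw":0}
    - {"dx":0,"dy":0,"dz":-20,"roll":0,"jaw":0}
    - {"dx":0,"dy":0,"dz":-30,"roll":0,"jaw":0}

```text
time_s: 25.9
ee_pos: [0.4487, 0.2159, 0.0691]
eef_rot: [3.14, 0.003, -0.27]
force: [0.3, 0.0, -0.3]
grip_width: 0.0469
grip_force: 0.0
```

send_rows:
  rows:
    - {"dx":0,"dy":0,"dz":-30,"roll":0,"jaw":0}
    - {"dx":0,"dy":0,"dz":-30,"roll":0,"jaw":0}
    - {"dx":0,"dy":0,"dz":-30,"roll":0,"jaw":0}
    - {"dx":0,"dy":0,"dz":-30,"roll":0,"jaw":0}
    - {"dx":-10,"dy":0,"dz":-20,"roll":0,"jaw":0}
    - {"dx":-20,"dy":0,"dz":-10,"roll":0,"jaw":0}
    - {"dx":-20,"dy":0,"dz":0,"roll":0,"jaw":0}
    - {"dx":-20,"dy":0,"dz":0,"roll":0,"jaw":0}
    - {"dx":0,"dy":0,"dz":0,"roll":0,"jaw":0}
    - {"dx":0,"dy":0,"dz":0,"roll":0,"jaw":0}

```text
time_s: 26.73
ee_pos: [0.3821, 0.2352, 0.2203]
eef_rot: [-3.141, -0.001, -0.269]
force: [0.7, 1.0, 1.2]
grip_width: 0.0469
grip_force: 0.0
```

Run:
```python
from h import *
for n in('top','scene'):
    c=cam(n);W=pts(c);T=W-[.4796,.2593,0];g=np.radians(-15.1);lx=T[...,0]*np.cos(g)+T[...,1]*np.sin(g);ly=-T[...,0]*np.sin(g)+T[...,1]*np.cos(g)
    cv2.imwrite(f'pics/{n}z.png',c['frame'][:,:,::-1])
    for a,b in((.017,.102),(-.104,.003)):
        m=(abs(lx)<.112)&(ly>a)&(ly<b)&(W[...,2]>.013)&(W[...,2]<.1)
        print(n,m.sum(),[(q[m].min().round(4),q[m].max().round(4)) for q in(lx,ly,W[...,2])])
print(get_obs()['ee_pos'])
```

```text
top 562 [(np.float64(-0.0557), np.float64(0.0695)), (np.float64(0.042), np.float64(0.074)), (np.float64(0.0134), np.float64(0.0407))]
top 1388 [(np.float64(-0.0607), np.float64(0.0971)), (np.float64(-0.0924), np.float64(-0.0094)), (np.float64(0.0131), np.float64(0.0327))]
scene 643 [(np.float64(-0.112), np.float64(0.0759)), (np.float64(0.0225), np.float64(0.1015)), (np.float64(0.0131), np.float64(0.0407))]
scene 1311 [(np.float64(-0.112), np.float64(0.1016)), (np.float64(-0.0978), np.float64(-0.0035)), (np.float64(0.013), np.float64(0.0339))]
[0.38281042 0.23488895 0.21972664]
```

View pics/scenez.png

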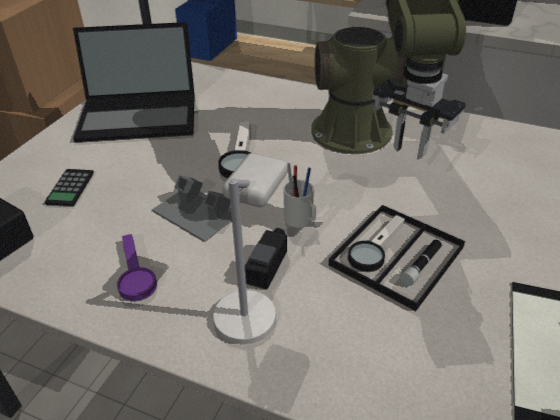

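Both tools lie flat in their compartments: the magnifier at (375,240) and the torch at (423,262). The stand (195,205), mug, refractometer and lamp have not moved. Handing in.

```bash
python3 -c "
from station import *
print(hand_in())"
```

```text
the job is handed in; nothing more can be done
None
```

The torch lies flat in the tray's narrower compartment and the magnifier in the wider one; the empty stand is still upright in place, the mug, refractometer and lamp were left alone, and the job was handed in at about 27 s of the 69 s allowed, with no verdict returned.

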